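Set a glaze sample under the filter wheel

ROBOT

A 6-joint arm with a two-finger parallel gripper is mounted at the origin on the work surface. World frame = base frame: x ahead of the robot, y to its left, z up, the work surface at z = 0. Lengths are in mm, angles in rad, forces in N, time in s.
With the tool pointing down it reaches from about 400 to 925 mm from the base axis. Payload 12.5 kg.
Tool frame: the origin (TCP) lies midway between the tips of the shut fingers; the grasp point (between the pads) lies 19 mm behind it (env.tcp_to_grasp is the distance from the TCP to the grasp point, in mm); z points along the fingers, y is the line along which they close (so a half turn about z gives the same grasp; the last joint's range is limited). The gripper opens to 95 mm and grips with 3 to 60 N. Pads are 20 mm wide; open, the fingers measure 119 mm over their backs; the gripper's body (75 mm by 180 mm) begins 59 mm behind the grasp point.
Start: joints at [1.125, 0.491, 1.559, -0, 1.092, -0.106], TCP at [208.296, 589.287, 214.661] pointing down, gripper open.
Joint ranges: [-3.1, 3.1], [-0.84, 2.19], [0.05, 2.79], [-1.13, 4.28], [0.06, 2.93], [-2.69, 2.69]. Speed limits (rad/s): [2.22, 2.22, 2.79, 3.14, 3.14, 3.14].

INTERFACE

Orientations are given as [roll, pitch, yaw] about the fixed x, y, z axes, in that order (R = Rz(yaw) Ry(pitch) Rx(roll)).
In Python, from cell import env gives the robot as it stands. The module is installed in compiled form; this text tells all that it offers.
- The arm moves only by the tool step_arm, never from a script. Its argument "plan" is a list that holds one entry, the list of rows, each a list of 5 numbers: the shift along the tool's x, y, z in mm, then the turn about the tool's z in degrees, then the opening, from -1 (shut) to 1 (fully open). A call has 1 to 8 rows; each row is the pose to reach, as a shift and turn from the pose commanded when the call began, along the tool's axes at that moment; what a row does not reach only later rows make up. A row lasts 1/12 s, in which the tool goes at most 41.7 mm and 7.16 degrees, less where a joint would pass 70% of its speed; a pose out of reach is approached as far as the arm can. A call with a gripper value outside its range is refused whole. The fingers move at their own pace and stop on an object; the grip force is fixed at half the most. Time passes only in rows, so rows that repeat a pose let the fingers close. It gives the time, the measured TCP pose, the force, the opening and the grip force at its end, in the units of the state.
- env.state(): the state, without advancing time (a new reading comes with each control period).
- env.read_camera(name): name is "side" or "top" or "wrist"; returns the picture (400x640x3 uint8, blue, green, red); there is no depth.
- env.get_calibration(name): a dict with "K" (3x3 intrinsics, pixels), "extrinsics" (4x4, takes a point from world to camera coordinates). Camera axes: x right, y up, looking along -z (the intrinsics and any distortion apply to the point x, -y, -z); pixel columns grow to the right and rows downward; lengths in mm; the calibration is good to about 2 mm. A picture is of the moment at which its call begins: read the wrist's pose just before it. get_calibration takes no time and is no camera call; for the wrist camera it gives the pose at the moment of the call.
- env.job_done(): hands the job in; it is judged then, once.
The state is a dict: "t": time; "joints": joint angles; "qvel": joint speeds; "tau": joint torques, N m; "eef_pos": TCP position; "tcp_rot": TCP orientation; "ft_force": force on the tool from outside, world axes, zero at the start; "moment": the same for the moment, N m; "opening": opening from 0.0 (shut) to 1.0 (fully open); "grip_force": force on a finger pad.
Only numpy, scipy, OpenCV 4.12 (cv2) and the standard library are available. Lean on these libraries where they do the work, as an engineer would, in place of code of your own. Each camera call takes 0.05 s, during which the arm holds its last target. There are 200 camera calls.

TASK

Lay the blue-faced plaster sample flat, blue face up, in the orange-rimmed tray of the viewer's carriage, push the carriage fully home under the filter wheel, and turn the wheel clockwise, click by click, until the amber filter with four pips has clicked in at the red pointer, without running past it. Then let go of everything, and leave the brown sample, bottle, pot and brush where they are.

Things in the scene. Friction and masses are not known exactly. Their poses are not given: they have to be found in the camera images.
- viewer: Filter-wheel viewer fixed to the bench; origin on the bench under the wheel's axis, z up. White base 9 mm thick, 210 x 205 mm under the wheel; a 92 mm wide carriage track reaches 260 mm along its -y side. At y = -106 mm an aluminium bar, 10 mm wide, 106 mm long along x, bridges the track at heights 45 to 55 mm on two posts. Detent housing under the wheel at +y.
- window (a point): The viewing place under the wheel, on the viewer's track at its y = -62 mm, height 18 mm: the middle of the tray floor comes within 1 mm of it when the carriage is home. Axes as the viewer's.
- wheel (a joint): Wheel angle in rad, growing clockwise seen from above: k x 0.785 when station k is at the red pointer. Each station is a spring detent: 0.1 to 0.15 N m carries it over the hump midway between stations and it snaps into the next; let go within 0.3 rad of a station, it centres itself. Starts at station 0, 1 or 2; end stops 0.3 rad before station 0 and 0.3 rad after station 7.
- pointer (a point): Top of the red pointer, in the middle of the bridging bar, 58.5 mm above the bench. Beside it turns the wheel: a black disc of 184 mm diameter, underside 51 and top 60 mm above the bench, with eight 37 mm filters at 62 mm radius, 45 degrees apart. Station k bears k white pips at the rim: 0 white, 1 blue, 2 green, 3 red, 4 amber, 5 purple, 6 turquoise, 7 grey, in counter-clockwise order.
- knob (a point): On the wheel's axis, 82 mm above the bench, at the height to grip: the aluminium octagonal knob, 40 mm across flats, 43 mm across corners, from the disc's top (60 mm) to 94 mm above the bench. At every station two of its flats are square to the viewer's x, two to its y, the others at 45 degrees. The point turns with the wheel.
- carriage (a joint): Travel of the carriage along the viewer's +y in m: 0 is fully out, 0.125 is fully home against its stop. It starts 0 to 25 mm from fully out. It stays where it is left; about 2 to 3 N slide it.
- tray (a point): Centre of the floor of the carriage's tray, 17 mm above the bench. The tray is a grey plate, inside 64 mm along the viewer's x by 48 mm along its y, with an orange rim 3 mm thick and 4 mm high all round. Axes as the viewer's.
- tab (a point): Centre of the top of the carriage's orange upright pull tab, 63 mm above the bench. The tab is 16 mm along the viewer's x, 12 mm along its y and 46 mm tall, and stands 75 mm from the tray's centre on the outer (-y) side.
- blue_sample: Loose plaster sample block with a blue face on top, 40 mm along its x, 56 mm along its y, 18 mm high, about 60 g. Origin: centre of its underside, z up. It fits the tray only with its 56 mm side along the viewer's x, either way round. Lies on the bench.
- brown_sample: The same block with a brown face: a bystander, may have changed places with the blue one.
- bottle: Aluminium bottle, 66 mm diameter, 160 mm tall, bystander. Origin: centre of its underside.
- pot: Small white ceramic pot, 60 mm diameter, 45 mm high, bystander. Origin: centre of its underside.
- brush: Loose brush lying on the bench, bystander. Origin: on its length, at its underside.
Things that resemble listed ones, but are neither listed nor needed, are in the scene too. What is shaped like the blue_sample but turquoise is not meant.

How it is judged:
By the outcome, as a careful person would: the job done as asked, in the order asked, and still so for the second after the job is handed in, with the robot touching nothing.
It also fails if it takes over 72 s, if anything falls off the work surface, if the arm or the gripper's body presses on something with over 40 N, if the wrist force passes 120 N, or if a joint passes its speed limit or range.

## Working session

There is one attempt and no reset: what is moved stays moved. The work goes in short steps, Python scripts to look and compute and a tool call to move; the robot and the scene stay as the last step left them, time stands still between calls to the robot, and variables do not carry over. Pictures are saved under pics/ and viewed, at most 10 in all, crops included, and the job is handed in when it is done.

Besides the shell and the picture viewer there is one more tool, called after "Call:" as name(argument=value, ...), one argument or row to a line, values as JSON. step_arm: Moves the arm, as the interface text tells. Its arguments: {"type":"object","properties":{"plan":{"type":"array"}},"required":["plan"]}

```bash
mkdir -p pics; cat > h.py <<'E'
import numpy as np, cv2
from cell import env
def cal(n):
    c=env.get_calibration(n); return np.array(c["K"]),np.array(c["extrinsics"]),c
def ray(n,u,v,c=None):
    K,E,_=c or cal(n); d=np.linalg.inv(K)@[u,v,1]; d=np.array([d[0],-d[1],-d[2]])
    R=E[:3,:3];t=E[:3,3]; return -R.T@t, R.T@d
def onz(n,u,v,z,c=None):
    o,d=ray(n,u,v,c); return o+d*(z-o[2])/d[2]
def proj(n,p,c=None):
    K,E,_=c or cal(n); q=E[:3,:3]@np.array(p,float)+E[:3,3]; q=K@[q[0],-q[1],-q[2]]; return q[:2]/q[2]
E
python3 - <<'E'
from h import *
for n in("top","side"):
    im=env.read_camera(n); cv2.imwrite(f"pics/{n}0.png",im)
    K,E,c=cal(n); print(n,K.tolist(),E.round(3).tolist(),[k for k in c])
print(env.state())
E
```

```text
top [[424.6090720093893, 0.0, 321.5502198024197], [0.0, 424.6090720093893, 197.5858372152834], [0.0, 0.0, 1.0]] [[-0.02, -1.0, 0.003, 3.872], [0.99, -0.019, 0.141, -556.12], [-0.141, 0.006, 0.99, -1119.638], [0.0, 0.0, 0.0, 1.0]] ['K', 'extrinsics']
side [[393.57087622520135, 0.0, 318.90815491974485], [0.0, 393.57087622520135, 198.92185095074663], [0.0, 0.0, 1.0]] [[0.78, -0.626, 0.012, -431.507], [0.409, 0.524, 0.747, -286.143], [-0.474, -0.577, 0.665, -883.361], [0.0, 0.0, 0.0, 1.0]] ['K', 'extrinsics']
{'t': 0.1, 'joints': array([ 1.12539060e+00,  4.91484070e-01,  1.55939647e+00,  1.75496241e-05,
        1.09165439e+00, -1.05583278e-01]), 'qvel': array([-6.28071564e-04, -2.58142410e-03,  8.37257234e-06, -1.37430960e-03,
        8.92005542e-04,  1.71515754e-03]), 'tau': array([ 2.26462435e-03, -6.13629484e+01, -2.58601195e+01,  6.94068871e-02,
        4.70497040e-02, -5.79479342e-05]), 'eef_pos': array([208.20016894, 589.08398205, 214.12687983]), 'tcp_rot': array([-3.14065726e+00, -1.14783541e-04,  2.80176206e+00]), 'ft_force': array([-0.4966631 , -0.46466434, -0.6187261 ]), 'moment': array([0.03198725, 0.04415887, 0.01795875]), 'grip_force': 0.0, 'opening': 1.002633366573356}
```

View pics/top0.png

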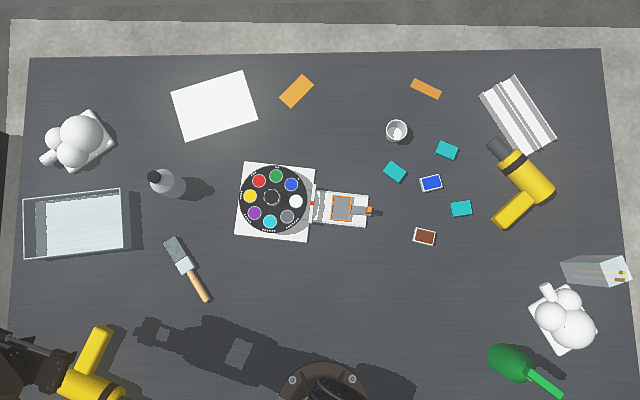

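View pics/side0.png

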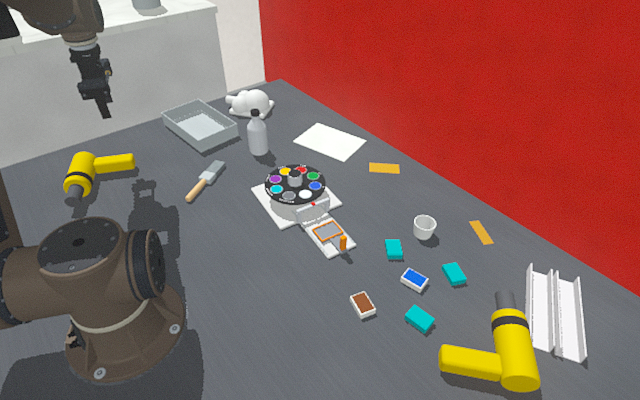

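Candidates (top view): the blue-faced block with white sides at (431,183). Look-alikes are the turquoise blocks at (395,172), (447,150) and (461,208), and the brown block at (425,237). By the description I choose (431,183). White (station 0) is at the pointer (312,203); tray is at (342,208), tab at (369,211).

```bash
python3 - <<'E'
from h import *
im=cv2.imread("pics/top0.png"); hsv=cv2.cvtColor(im,cv2.COLOR_BGR2HSV); n="top"
def comps(m,x0,x1,y0,y1,mn=20):
    mm=np.zeros_like(m); mm[y0:y1,x0:x1]=m[y0:y1,x0:x1]
    cs,_=cv2.findContours(mm,cv2.RETR_EXTERNAL,cv2.CHAIN_APPROX_NONE)
    return [c for c in cs if cv2.contourArea(c)>mn]
def rect(c,z):
    P=np.array([onz(n,*p[0],z)[:2] for p in c],np.float32); return cv2.minAreaRect(P)
blue=cv2.inRange(hsv,(105,120,80),(128,255,255))
for c in comps(blue,410,450,165,200): print("blue",rect(c,18))
br=cv2.inRange(hsv,(3,80,50),(14,255,200))
for c in comps(br,405,445,225,250): print("brown",rect(c,18))
org=cv2.inRange(hsv,(5,130,120),(20,255,255))
for c in comps(org,320,390,185,225,5): print("orange",c[:,0].min(0),c[:,0].max(0),rect(c,21))
blk=cv2.inRange(hsv,(0,0,0),(180,255,50))
for c in comps(blk,236,312,160,238,500):
    P=np.array([onz(n,*p[0],60)[:2] for p in cv2.convexHull(c)],np.float32); print("disc",cv2.minEnclosingCircle(P), cv2.fitEllipse(P))
# filters
f={}
for nm,uv in dict(white=(296,201),blue=(291,184),green=(276,176),red=(259,181),amber=(250,196),purple=(254,213),turq=(270,221),grey=(287,216)).items():
    f[nm]=onz(n,*uv,60)
c=np.mean(list(f.values()),0); print("centre by filters",c)
for k,v in f.items(): print(k,np.linalg.norm(v-c).round(1),np.degrees(np.arctan2(*(v-c)[[1,0]])).round(1))
red=cv2.inRange(hsv,(0,150,100),(4,255,255))|cv2.inRange(hsv,(174,150,100),(180,255,255))
for c in comps(red,300,325,190,215,1): print("ptr",onz(n,*c[:,0].mean(0),58.5))
a=cv2.resize(im[140:240,225:475],None,fx=3.2,fy=3.2,interpolation=cv2.INTER_CUBIC); cv2.imwrite("pics/crop1.png",a)
E
```

```text
blue ((597.1096801757812, -314.33380126953125), (32.089698791503906, 48.7021598815918), 12.990262031555176)
brown ((447.5108337402344, -287.2121276855469), (48.74696350097656, 33.511260986328125), 75.4983139038086)
orange [366 206] [371 213] ((523.0264282226562, -136.04270935058594), (13.827625274658203, 19.465002059936523), 87.9393539428711)
orange [330 195] [351 221] ((529.5721435546875, -58.81196212768555), (53.845489501953125, 70.16305541992188), 82.4105224609375)
centre by filters [553.40729107 123.67524147  60.        ]
white 62.4 -97.5
blue 62.1 -52.0
green 61.6 -8.1
red 60.8 37.7
amber 61.8 82.8
purple 63.3 127.2
turq 61.0 172.6
grey 60.9 -142.1
ptr [539.50826713  20.45943139  58.5       ]
```

View pics/crop1.png

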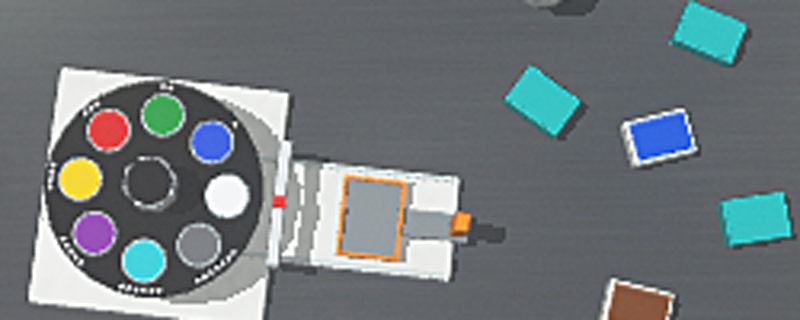

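```bash
cat >> h.py <<'E'
def go(x,y,z,th,s=None):
    "shift in tool axes to TCP target x,y,z, closing direction th (deg)"
    s=s or env.state(); yaw=s["tcp_rot"][2]; d=np.array([x,y,z])-s["eef_pos"]
    c,si=np.cos(yaw),np.sin(yaw)
    t=-(th+90-np.degrees(yaw)); t=(t+180)%360-180
    return np.array([d[0]*c+d[1]*si, d[0]*si-d[1]*c, -d[2], t]).round(1)
E
python3 - <<'E'
from h import *
print(go(520,100,200,13),go(597,-314,140,13))
E
```

```text
[-457.  -357.2   14.1   57.5] [-667.6 -721.8   74.1   57.5]
```

Call:
step_arm(
  plan=[
    [[-457,-357,14,57,1],[-457,-357,14,57,1],[-457,-357,14,57,1],[-457,-357,14,57,1],[-457,-357,14,57,1],[-457,-357,14,57,1],[-457,-357,14,57,1],[-457,-357,14,57,1]],
  ],
)

```text
t: 0.77
eef_pos: [388.0, 306.5, 206.5]
tcp_rot: [-3.141, -0.0, 1.801]
ft_force: [0.7, 0.6, -0.1]
opening: 1.002
grip_force: 0.0
```

```bash
python3 -c "
from h import *
print(go(597,-314,140,13))"
```

```text
[-6.518e+02  6.190e+01  6.650e+01  2.000e-01]
```

Call:
step_arm(
  plan=[
    [[-650,62,60,0,1],[-650,62,60,0,1],[-650,62,60,0,1],[-650,62,60,0,1],[-650,62,60,0,1],[-650,62,60,0,1],[-650,62,60,0,1],[-650,62,60,0,1]],
  ],
)

```text
t: 1.43
eef_pos: [495.6, -7.7, 175.8]
tcp_rot: [-3.142, -0.0, 1.807]
ft_force: [1.1, 0.3, -0.4]
opening: 0.998
grip_force: 0.0
```

```bash
python3 -c "
from h import *
print(go(597,-314,140,13))"
```

```text
[-321.6   26.9   35.8    0.5]
```

Call:
step_arm(
  plan=[
    [[-321,27,36,0.5,1],[-321,27,36,0.5,1],[-321,27,36,0.5,1],[-321,27,36,0.5,1],[-321,27,36,0.5,1],[-321,27,36,0.5,1],[-321,27,36,0.5,1],[-321,27,36,0.5,1]],
  ],
)

```text
t: 2.1
eef_pos: [597.0, -314.3, 139.2]
tcp_rot: [-3.141, -0.0, 1.797]
ft_force: [0.7, -0.1, 0.3]
opening: 1.001
grip_force: 0.0
```

Call:
step_arm(
  plan=[
    [[-10,0,0,0,1],[-10,0,0,0,1],[-10,0,0,0,1]],
  ],
)

```text
t: 2.35
eef_pos: [598.5, -320.4, 139.5]
tcp_rot: [-3.141, -0.001, 1.798]
ft_force: [-0.2, 0.2, -0.2]
opening: 1.0
grip_force: 0.0
```

```bash
python3 - <<'E'
from h import *
s=env.state();c=cal("wrist");im=env.read_camera("wrist");cv2.imwrite("pics/w1.png",im)
hsv=cv2.cvtColor(im,cv2.COLOR_BGR2HSV)
m=cv2.inRange(hsv,(105,120,60),(128,255,255))
for k in cv2.findContours(m,0,1)[0]:
    if cv2.contourArea(k)>300:
        P=np.array([onz("wrist",*p[0],18,c)[:2] for p in k],np.float32);print(cv2.minAreaRect(P),k[:,0].mean(0))
print(s["eef_pos"],go(597,-314,60,13))
E
```

```text
((597.8516235351562, -316.29351806640625), (31.911800384521484, 47.96044158935547), 12.322178840637207) [318.52083333 189.60416667]
[ 598.54091395 -320.35236934  139.5197511 ] [ 5.9 -0.3 79.9  0.1]
```

View pics/w1.png

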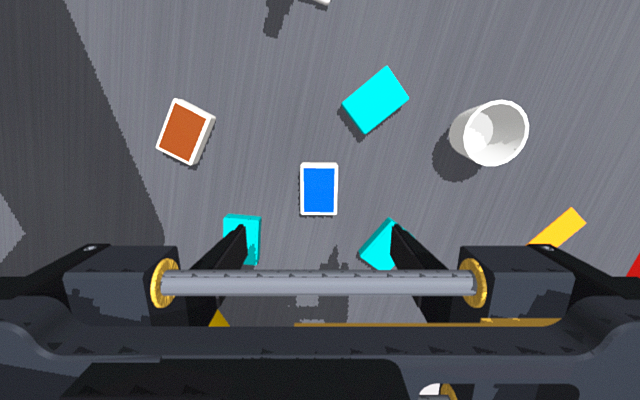

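Blue-faced block is at (318,190), between the finger lines (245 and 395). The wrist fix agrees with the top view to 2 mm, so I go down to it.

Call:
step_arm(
  plan=[
    [[5,0,40,0.5,0.6],[5,0,80,0.5,0.6],[5,0,110,0.5,0.6],[5,0,125,0.5,0.6],[5,0,132.5,0.5,0.6],[5,0,132.5,0.5,0.6],[5,0,132.5,0.5,0.6]],
  ],
)

```text
t: 2.98
eef_pos: [598.5, -315.5, 8.7]
tcp_rot: [3.141, 0.001, 1.791]
ft_force: [-0.4, -0.5, 0.7]
opening: 0.798
grip_force: 0.0
```

```bash
python3 -c "
from h import *
print(go(597.5,-315.5,7,12.5),env.state()['eef_pos'],env.state()['ft_force'])"
```

```text
[ 0.2 -1.   1.7  0.1] [ 598.4698079  -315.45357954    8.71819763] [-0.35658231 -0.54725819  0.70740636]
```

Call:
step_arm(
  plan=[
    [[0,-1,1.5,0,0.6],[0,-1,1.5,0,-1],[0,-1,1.5,0,-1],[0,-1,1.5,0,-1],[0,-1,1.5,0,-1],[0,-1,1.5,0,-1],[0,-1,1.5,0,-1],[0,-1,1.5,0,-1]],
  ],
)

```text
t: 3.65
eef_pos: [597.0, -316.4, 6.1]
tcp_rot: [3.141, -0.0, 1.79]
ft_force: [0.2, 0.9, 1.1]
opening: 0.419
grip_force: 30.0
```

Call:
step_arm(
  plan=[
    [[0,0,-10,0,-1],[0,0,-40,0,-1],[0,0,-80,0,-1],[0,0,-100,0,-1],[0,0,-100,0,-1]],
  ],
)

```text
t: 4.07
eef_pos: [598.7, -317.5, 111.9]
tcp_rot: [3.136, 0.006, 1.79]
ft_force: [-0.1, -0.5, -1.0]
opening: 0.414
grip_force: 30.0
```

```bash
python3 - <<'E'
from h import *
s=env.state();print(s["eef_pos"],s["opening"],s["grip_force"])
im=env.read_camera("wrist");cv2.imwrite("pics/w2.png",im)
print(go(529.6,-58.8,105,82.5))
E
```

```text
[ 598.73890273 -317.45543423  111.8572403 ] 0.413789749216162 29.999800622463226
[266.8 -10.6   4.1 -70. ]
```

View pics/w2.png

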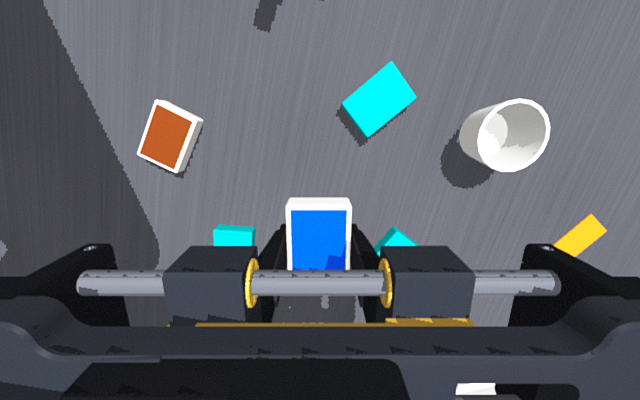

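The block is held level, blue face up at (319,240). Carrying it to the tray.

Call:
step_arm(
  plan=[
    [[267,-11,-5,-70,-1],[267,-11,-5,-70,-1],[267,-11,-5,-70,-1],[267,-11,-5,-70,-1],[267,-11,-5,-70,-1],[267,-11,-5,-70,-1],[267,-11,-5,-70,-1],[267,-11,-5,-70,-1]],
  ],
)

```text
t: 4.78
eef_pos: [526.3, -54.5, 110.3]
tcp_rot: [3.142, -0.003, 2.799]
ft_force: [0.3, 0.4, 0.1]
opening: 0.418
grip_force: 30.0
```

Call:
step_arm(
  plan=[
    [[0,0,0,-14,-1],[0,0,0,-14,-1],[0,0,0,-14,-1]],
  ],
)

```text
t: 5.03
eef_pos: [527.7, -57.8, 110.2]
tcp_rot: [3.141, -0.002, 3.04]
ft_force: [0.2, -0.8, 0.3]
opening: 0.415
grip_force: 30.0
```

```bash
python3 - <<'E'
from h import *
s=env.state();c=cal("wrist");im=env.read_camera("wrist");cv2.imwrite("pics/w3.png",im)
hsv=cv2.cvtColor(im,cv2.COLOR_BGR2HSV)
print(s["eef_pos"],np.degrees(s["tcp_rot"]),s["opening"],go(529.6,-58.8,60,82.5))
m=cv2.inRange(hsv,(105,120,60),(128,255,255)); v,u=np.nonzero(m[150:272,250:380]); u+=250;v+=150
r=v.min(); p=onz("wrist",u[v<r+2].mean(),r,s["eef_pos"][2]+11.5,c); print(r,p,np.linalg.norm((p-s["eef_pos"])[:2]),"expect ~25")
m=cv2.inRange(hsv,(5,130,120),(20,255,255))
for k in cv2.findContours(m,0,1)[0]:
    if cv2.contourArea(k)>150:print(k[:,0].min(0),k[:,0].max(0),cv2.minAreaRect(np.array([onz("wrist",*q[0],21,c)[:2] for q in k],np.float32)))
t=env.read_camera("top");h2=cv2.cvtColor(t,cv2.COLOR_BGR2HSV);m=cv2.inRange(h2,(105,120,60),(128,255,255));m[:,:315]=0
for k in cv2.findContours(m,0,1)[0]:
    if cv2.contourArea(k)>15:print("top",k[:,0].min(0),k[:,0].max(0))
E
```

```text
[527.69898387 -57.78622003 110.16583121] [ 1.79982484e+02 -1.04917852e-01  1.74167822e+02] 0.41543565567913804 [-1.9 -0.7 50.2  1.2]
210 [503.2010112  -55.97275557 121.66583121] 24.565001892061076 expect ~25
[384 319] [473 325] ((676.599365234375, 48.555885314941406), (98.48384094238281, 7.8164591789245605), 84.05164337158203)
[218 196] [245 226] ((526.788818359375, -143.94322204589844), (20.779006958007812, 39.68207550048828), 43.24287414550781)
```

View pics/w3.png

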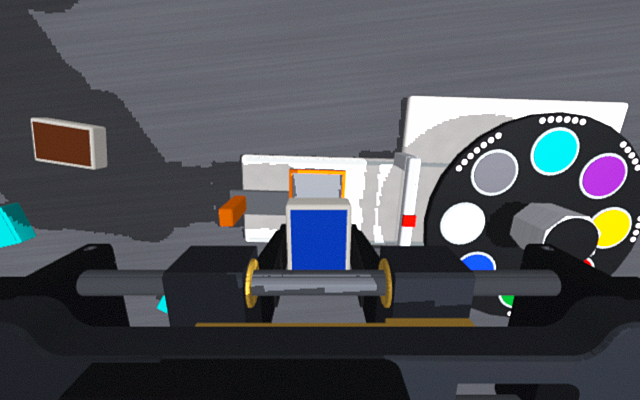

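Block is over the tray: near rim corners at (290,169) and (345,170), tab at (232,210), pointer at (408,220). Cross-checking the tray position.

```bash
python3 - <<'E'
from h import *
c=cal("wrist");im=cv2.imread("pics/w3.png");hsv=cv2.cvtColor(im,cv2.COLOR_BGR2HSV)
m=cv2.inRange(hsv,(5,130,120),(22,255,255))[160:200,280:360];v,u=np.nonzero(m);v+=160;u+=280
q=[(u[v-0.0<=v.min()+3].min(),v.min()),(u[v<=v.min()+3].max(),v[u>u.max()-4].min())]
P=[onz("wrist",*a,21,c) for a in q];print(q,P,np.mean(P,0),"expect 494.9,-54.2; width 54:",np.linalg.norm(P[0]-P[1]))
print("ptr",onz("wrist",408,220,55,c),go(529.6,-58.8,60,82.5))
E
```

```text
[(np.int64(289), np.int64(169)), (np.int64(345), np.int64(171))] [array([492.26655511, -82.32811862,  21.        ]), array([500.11997776, -30.24356619,  21.        ])] [496.19326644 -56.28584241  21.        ] expect 494.9,-54.2; width 54: 52.673303006831716
ptr [542.38782485  17.13325722  55.        ] [-1.8 -0.5 50.4  1.1]
```

Call:
step_arm(
  plan=[
    [[-2.5,-2,30,1,-1],[-2.5,-2,60,1,-1],[-2.5,-2,75,1,-1],[-2.5,-2,75,1,-1],[-2.5,-2,75,1,-1]],
  ],
)

```text
t: 5.55
eef_pos: [530.2, -60.4, 35.5]
tcp_rot: [3.141, -0.002, 3.014]
ft_force: [-0.0, -0.2, -1.9]
opening: 0.419
grip_force: 30.0
```

```bash
python3 - <<'E'
from h import *
print(env.state()["eef_pos"],go(530.2,-60.2,23.8,82.5),env.state()["ft_force"])
E
```

```text
[530.178061   -60.42608866  35.5247801 ] [ 0.   0.2 11.7  0.2] [-0.00215238 -0.23426333 -1.92166419]
```

Call:
step_arm(
  plan=[
    [[0,0,5,0,-1],[0,0,9,0,-1],[0,0,11.5,0,-1],[0,0,11.5,0,-1]],
  ],
)

```text
t: 5.88
eef_pos: [530.6, -60.4, 24.6]
tcp_rot: [3.142, 0.0, 3.016]
ft_force: [-0.8, -0.1, -1.0]
opening: 0.414
grip_force: 30.0
```

Call:
step_arm(
  plan=[
    [[0,0,0.8,0,-1],[0,0,0.8,0,-0.5],[0,0,0.8,0,0.3],[0,0,0.8,0,0.4],[0,0,0.8,0,0.4],[0,0,-15,0,0.4],[0,0,-50,0,0.4],[0,0,-85,0,0.4]],
  ],
)

```text
t: 6.55
eef_pos: [529.9, -60.3, 109.9]
tcp_rot: [3.141, -0.003, 3.016]
ft_force: [1.4, 0.1, -0.4]
opening: 0.692
grip_force: 0.0
```

```bash
python3 - <<'E'
from h import *
s=env.state();c=cal("wrist");im=env.read_camera("wrist")
t=env.read_camera("top");cv2.imwrite("pics/t4.png",t)
a=cv2.resize(t[160:250,225:425],None,fx=3,fy=3,interpolation=cv2.INTER_CUBIC)
w=cv2.resize(im[100:300],(600,188)); cv2.imwrite("pics/c4.png",np.vstack([a,w]))
print(s["eef_pos"],go(518,-160,105,82.5))
hs=cv2.cvtColor(im,cv2.COLOR_BGR2HSV);m=cv2.inRange(hs,(5,130,120),(22,255,255))
for k in cv2.findContours(m,0,1)[0]:
    if cv2.contourArea(k)>150:print(k[:,0].min(0),k[:,0].max(0),[onz("wrist",*x,63,c).round(1) for x in (k[:,0].min(0),k[:,0].max(0))])
hs=cv2.cvtColor(t,cv2.COLOR_BGR2HSV);m=cv2.inRange(hs,(105,120,60),(128,255,255));m[:,:315]=0
for k in cv2.findContours(m,0,1)[0]:
    if cv2.contourArea(k)>15:print("top blue",cv2.minAreaRect(np.array([onz("top",*q[0],35)[:2] for q in k],np.float32)))
E
```

```text
[529.88869352 -60.25176135 109.85133354] [   2.1 -100.2    9.1    0.3]
[221 195] [248 225] [array([ 501.4, -136.3,   63. ]), array([ 529.5, -119.7,   63. ])]
[290 167] [346 236] [array([486.1, -77.7,  63. ]), array([549.6, -40. ,  63. ])]
```

View pics/c4.png

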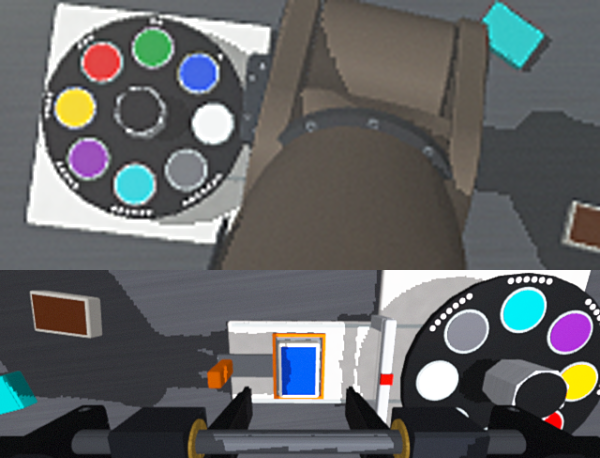

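The blue sample lies flat inside the orange rim (about (300,370) in the lower crop), blue up. Next: shut the fingers and push the tab from outside.

Call:
step_arm(
  plan=[
    [[2,-40,5,0,-1],[2,-80,5,0,-1],[2,-115,5,0,-1],[2,-115,25,0,-1],[2,-115,55,0,-1],[2,-115,68,0,-1],[2,-115,68,0,-1]],
  ],
)

```text
t: 7.23
eef_pos: [512.7, -173.9, 38.5]
tcp_rot: [3.14, -0.005, 3.016]
ft_force: [-0.6, 0.3, 0.1]
opening: 0.265
grip_force: 0.0
```

```bash
python3 - <<'E'
from h import *
s=env.state();print(s["eef_pos"],s["ft_force"],s["opening"],go(533.9,-31.5,42,82.5),go(516,-157,42,82.5))
E
```

```text
[ 512.66710048 -173.8741492    38.53969636] [-0.61557008  0.30097082  0.06549809] 0.26457712567650765 [ -3.2 143.9  -3.5   0.3] [-1.2 17.2 -3.5  0.3]
```

Call:
step_arm(
  plan=[
    [[-3,0,0,0,-1],[-3,0,0,0,-1],[-3,5,0,0,-1],[-3,12,0,0,-1],[-3,20,0,0,-1],[-3,30,0,0,-1],[-3,42,0,0,-1],[-3,54,0,0,-1]],
  ],
)

```text
t: 7.9
eef_pos: [524.4, -119.9, 42.0]
tcp_rot: [-3.141, 0.001, 3.017]
ft_force: [0.2, -2.3, 2.5]
opening: 0.006
grip_force: 1.4
```

Call:
step_arm(
  plan=[
    [[0,12,0,0,-1],[0,24,0,0,-1],[0,36,0,0,-1],[0,48,0,0,-1],[0,58,0,0,-1],[0,66,0,0,-1],[0,72,0,0,-1],[0,76,0,0,-1]],
  ],
)

```text
t: 8.57
eef_pos: [533.5, -44.9, 41.5]
tcp_rot: [3.141, -0.0, 3.017]
ft_force: [1.3, -2.1, 0.4]
opening: 0.007
grip_force: 1.1
```

```bash
python3 - <<'E'
from h import *
s=env.state();print(s["eef_pos"],s["ft_force"],s["opening"],go(533.9,-31.5,42,82.5))
E
```

```text
[533.49679466 -44.86221092  41.51501742] [ 1.30990263 -2.09666947  0.3562785 ] 0.007468632521331136 [ 1.3 13.3 -0.5  0.4]
```

Call:
step_arm(
  plan=[
    [[0.5,3,0,0,-1],[1,6,0,0,-1],[1,9,0,0,-1],[1,9,0,0,-1]],
  ],
)

```text
t: 8.9
eef_pos: [533.3, -36.2, 41.5]
tcp_rot: [3.141, -0.001, 3.016]
ft_force: [0.6, -0.0, -0.4]
opening: 0.002
grip_force: 0.0
```

Call:
step_arm(
  plan=[
    [[0,1.5,0,0,-1],[0,3,0,0,-1],[0,3,0,0,-1]],
  ],
)

```text
t: 9.15
eef_pos: [533.7, -33.5, 41.5]
tcp_rot: [3.141, -0.001, 3.016]
ft_force: [0.1, -1.1, 0.8]
opening: 0.002
grip_force: 0.4
```

Call:
step_arm(
  plan=[
    [[0,1,0,0,-1],[0,2,0,0,-1],[0,2,0,0,-1]],
  ],
)

```text
t: 9.4
eef_pos: [534.0, -31.5, 41.5]
tcp_rot: [3.141, -0.0, 3.016]
ft_force: [-0.9, -0.9, -0.7]
opening: 0.007
grip_force: 0.7
```

Call:
step_arm(
  plan=[
    [[0,1,0,0,-1],[0,2,0,0,-1],[0,2,0,0,-1]],
  ],
)

```text
t: 9.65
eef_pos: [534.4, -29.5, 41.5]
tcp_rot: [3.141, -0.0, 3.016]
ft_force: [-1.4, -1.4, 0.3]
opening: 0.002
grip_force: 0.6
```

Call:
step_arm(
  plan=[
    [[0,1,0,0,-1],[0,2,0,0,-1],[0,2,0,0,-1]],
  ],
)

```text
t: 9.9
eef_pos: [534.7, -27.5, 41.6]
tcp_rot: [3.141, -0.0, 3.016]
ft_force: [-0.9, -1.2, -0.1]
opening: 0.003
grip_force: 0.5
```

Call:
step_arm(
  plan=[
    [[0,1,0,0,-1],[0,2,0,0,-1],[0,2,0,0,-1]],
  ],
)

```text
t: 10.15
eef_pos: [534.9, -26.3, 41.6]
tcp_rot: [-3.141, -0.0, 3.017]
ft_force: [-2.5, -9.2, 0.1]
opening: 0.003
grip_force: 4.7
```

Call:
step_arm(
  plan=[
    [[0,1,0,0,-1],[0,2,0,0,-1],[0,2,0,0,-1]],
  ],
)

```text
t: 10.4
eef_pos: [535.0, -26.0, 41.7]
tcp_rot: [-3.139, -0.0, 3.017]
ft_force: [-5.8, -25.4, 1.1]
opening: 0.008
grip_force: 12.8
```

Firm stop at 25 N: the carriage is home. Backing off, then rising and going over the knob.

Call:
step_arm(
  plan=[
    [[0,-12,0,0,-1],[0,-20,-30,0,-1],[0,-20,-70,0,0],[0,-10,-100,0,0.5],[0,20,-110,0,0.5],[0,50,-110,0,0.5],[0,80,-110,0,0.5],[0,80,-110,0,0.5]],
  ],
)

```text
t: 11.07
eef_pos: [545.7, 59.5, 152.2]
tcp_rot: [3.14, 0.002, 3.019]
ft_force: [0.1, 0.3, 0.5]
opening: 0.367
grip_force: 0.0
```

```bash
python3 - <<'E'
from h import *
s=env.state();c=cal("wrist");im=env.read_camera("wrist");side=env.read_camera("side")
cv2.imwrite("pics/w5.png",im);cv2.imwrite("pics/s5.png",side)
a=cv2.resize(side[150:270,230:370],(560,480)) if 0 else cv2.resize(side[160:260,240:370],(416,320))
cv2.imwrite("pics/c5.png",np.hstack([cv2.resize(im,(384,240)),np.zeros((240,1,3),np.uint8),cv2.resize(a,(312,240))]))
print(s["eef_pos"],go(554,122.7,120,82.5))
E
```

```text
[545.7313112   59.52347409 152.21253287] [-0.6 66.7 31.7  0.4]
```

View pics/c5.png

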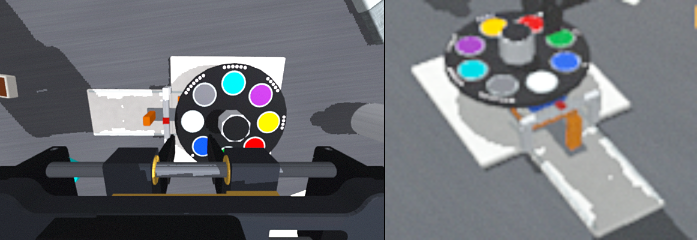

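The carriage is under the wheel (tab at (150,118), just outside the bar), white still at the pointer, and the knob top is at (236,127) in the half-size crop. Refining the knob position.

```bash
python3 - <<'E'
from h import *
c=cal("wrist");im=cv2.imread("pics/w5.png");g=cv2.cvtColor(im,cv2.COLOR_BGR2GRAY)
m=cv2.inRange(g[185:240,360:425],0,52)
for k in cv2.findContours(m,0,1)[0]:
    if cv2.contourArea(k)>300:
        k=k+[360,185];(u,v),r=cv2.minEnclosingCircle(k.astype(np.float32))
        P=np.array([onz("wrist",*q[0],94,c)[:2] for q in k],np.float32);print((u,v,r),cv2.minEnclosingCircle(P),cv2.minAreaRect(P))
print(onz("wrist",393,212,94,c),go(554,122.7,120,82.5))
E
```

```text
(392.0, 212.0, 41.86894226074219) ((552.0653076171875, 117.30165100097656), 35.57976150512695) ((553.33837890625, 119.03413391113281), (57.34480285644531, 48.911251068115234), 82.85031127929688)
[552.75523956 119.79427068  94.        ] [-0.6 66.7 31.7  0.4]
```

Call:
step_arm(
  plan=[
    [[0,33,0,0,0.5],[0,66,0,0,0.5],[0,66,20,0,0.5],[0,66,50,0,0.5],[0,66,75,0,0.5],[0,66,87,0,0.5],[0,66,87,0,0.5],[0,66,87,0,0.5]],
  ],
)

```text
t: 11.83
eef_pos: [553.5, 120.3, 64.4]
tcp_rot: [-3.141, -0.001, 3.015]
ft_force: [0.1, -0.3, -0.0]
opening: 0.753
grip_force: 0.0
```

```bash
python3 - <<'E'
from h import *
s=env.state();print(s["eef_pos"],s["ft_force"],s["opening"],go(553.5,122,65.5,82.5))
E
```

```text
[553.5027539  120.34154982  64.38709937] [ 0.06220376 -0.34982543 -0.02370963] 0.7527873758319851 [ 0.2  1.6 -1.1  0.3]
```

Call:
step_arm(
  plan=[
    [[0,1,-1.5,0,0.5],[0,1,-1.5,0,-0.1],[0,1,-1.5,0,-0.2],[0,1,-1.5,0,-0.3],[0,1,-1.5,0,-1],[0,1,-1.5,0,-1],[0,1,-1.5,0,-1],[0,1,-1.5,0,-1]],
  ],
)

```text
t: 12.5
eef_pos: [553.8, 123.4, 66.4]
tcp_rot: [3.14, 0.001, 3.016]
ft_force: [0.3, 10.0, 2.0]
opening: 0.42
grip_force: 30.0
```

```bash
python3 - <<'E'
from h import *
s=env.state();print(s["eef_pos"],s["ft_force"],s["moment"],s["opening"],s["grip_force"],s["joints"])
E
```

```text
[553.76563791 123.3504284   66.36913599] [ 0.26367565 10.04486014  1.96091608] [ 1.52958365 -0.03440501  0.04994094] 0.4203770146708302 30.00134982910822 [ 0.10207243  0.60100963  1.84197154  0.00218929  0.69751775 -1.34505792]
```

Call:
step_arm(
  plan=[
    [[0,1.8,0,0,-1],[0,1.8,0,7,-1],[0,1.8,0,14,-1],[0,1.8,0,21,-1],[0,1.8,0,28,-1],[0,1.8,0,35,-1],[0,1.8,0,42,-1],[0,1.8,0,45,-1]],
  ],
)

```text
t: 13.17
eef_pos: [554.2, 124.2, 66.4]
tcp_rot: [3.14, 0.0, 2.224]
ft_force: [2.5, 3.6, 1.6]
opening: 0.421
grip_force: 30.0
```

Call:
step_arm(
  plan=[
    [[0,0,0,0,-1],[0,0,0,0,-1]],
  ],
)

```text
t: 13.33
eef_pos: [554.2, 124.2, 66.4]
tcp_rot: [3.14, 0.0, 2.233]
ft_force: [1.8, 2.7, 2.5]
opening: 0.414
grip_force: 30.0
```

```bash
python3 - <<'E'
from h import *
s=env.state();print(s["eef_pos"],s["ft_force"],s["moment"],s["opening"],np.degrees(s["tcp_rot"][2])-90,go(553.8,123.4,66,37.5))
im=env.read_camera("top");hs=cv2.cvtColor(im,cv2.COLOR_BGR2HSV)
im2=env.read_camera("side");cv2.imwrite("pics/t6.png",im);cv2.imwrite("pics/s6.png",im2)
for n,(lo,hi) in dict(green=((50,100,60),(75,255,255)),blue=((105,120,60),(128,255,255)),amber=((22,130,120),(33,255,255)),purple=((135,80,60),(160,255,255))).items():
    m=cv2.inRange(hs,lo,hi);m[:,:230]=0;m[:,316:]=0;m[:155]=0;m[245:]=0
    v,u=np.nonzero(m)
    if len(u)>20:
        p=onz("top",u.mean(),v.mean(),60)-[553.4,123.7,60];print(n,len(u),np.hypot(*p[:2]).round(),np.degrees(np.arctan2(p[1],p[0])).round(1))
E
```

```text
[554.23765212 124.20707657  66.36092259] [1.75203721 2.723662   2.51647255] [ 0.40753548 -0.23190777 -0.14124911] 0.4136496123325595 37.94408485947068 [-0.4 -0.8  0.4  0.4]
green 51 68.0 -54.1
blue 97 62.0 -94.8
```

Blue is at the pointer after one click. Three more.

Call:
step_arm(
  plan=[
    [[0,0.3,0,7,-1],[0,0.3,0,14,-1],[0,0.3,0,21,-1],[0,0.3,0,28,-1],[0,0.3,0,35,-1],[0,0.3,0,42,-1],[0,0.3,0,45,-1],[0,0.3,0,45,-1]],
  ],
)

```text
t: 14.1
eef_pos: [555.1, 124.4, 66.4]
tcp_rot: [3.139, -0.001, 1.443]
ft_force: [6.3, 5.3, 0.9]
opening: 0.417
grip_force: 30.0
```

Call:
step_arm(
  plan=[
    [[0,0,0,0,-1],[0,0,0,0,-1]],
  ],
)

```text
t: 14.27
eef_pos: [555.1, 124.4, 66.4]
tcp_rot: [3.139, -0.001, 1.447]
ft_force: [6.9, 4.4, 0.9]
opening: 0.417
grip_force: 30.0
```

Call:
step_arm(
  plan=[
    [[0,0,0,7,-1],[0,0,0,14,-1],[0,0,0,21,-1],[0,0,0,28,-1],[0,0,0,35,-1],[0,0,0,42,-1],[0,0,0,45,-1],[0,0,0,45,-1]],
  ],
)

```text
t: 14.93
eef_pos: [556.0, 124.0, 66.4]
tcp_rot: [3.139, -0.004, 0.658]
ft_force: [9.7, 1.3, -1.4]
opening: 0.418
grip_force: 30.0
```

```bash
python3 - <<'E'
from h import *
s=env.state();print(s["eef_pos"],s["ft_force"],s["moment"],s["opening"],np.degrees(s["tcp_rot"][2])-90,s["joints"][5])
E
```

```text
[555.95114689 124.02918395  66.40053702] [ 9.72110171  1.32356163 -1.368789  ] [ 0.21162923 -1.10432821 -0.05709227] 0.41780616695663647 -52.310043812356305 1.0166868166203207
```

Call:
step_arm(
  plan=[
    [[1.2,0.9,0,0,-1],[1.2,0.9,0,7,-1],[1.2,0.9,0,14,-1],[1.2,0.9,0,21,-1],[1.2,0.9,0,28,-1],[1.2,0.9,0,35,-1],[1.2,0.9,0,42,-1],[1.2,0.9,0,45,-1]],
  ],
)

```text
t: 15.6
eef_pos: [556.2, 123.1, 66.4]
tcp_rot: [3.141, -0.001, -0.131]
ft_force: [3.8, -6.9, 3.7]
opening: 0.413
grip_force: 30.0
```

Call:
step_arm(
  plan=[
    [[0,0,0,0,-1],[0,0,0,0,-1]],
  ],
)

```text
t: 15.77
eef_pos: [556.2, 123.1, 66.3]
tcp_rot: [3.141, -0.001, -0.124]
ft_force: [3.7, -7.1, 2.0]
opening: 0.418
grip_force: 30.0
```

```bash
python3 - <<'E'
from h import *
s=env.state();print(s["eef_pos"],s["ft_force"],s["moment"],s["opening"],np.degrees(s["tcp_rot"][2])-90,s["joints"][5])
E
```

```text
[556.23477    123.13648832  66.34917941] [ 3.66488205 -7.05743865  1.97217596] [-1.01007328 -0.38806047 -0.08024207] 0.4179664132545818 -97.1150604467201 1.7986907202687568
```

Wheel at about station 4. Release, rise straight up, clear away and look.

Call:
step_arm(
  plan=[
    [[0,0,0,0,0],[0,0,0,0,0.4],[0,0,0,0,0.4],[0,0,0,0,0.4],[0,0,-30,0,0.4],[0,0,-70,0,0.4],[0,0,-110,0,0.4],[0,0,-130,0,0.4]],
  ],
)

```text
t: 16.43
eef_pos: [556.3, 124.4, 200.3]
tcp_rot: [-3.141, -0.004, -0.125]
ft_force: [-0.3, 0.6, 0.3]
opening: 0.695
grip_force: 0.0
```

Call:
step_arm(
  plan=[
    [[-40,-40,0,0,0.4],[-60,-80,0,0,0.4],[-60,-120,0,0,0.4],[-60,-160,0,0,0.4],[-60,-200,0,0,0.4],[-60,-240,0,0,0.4],[-60,-260,0,0,0.4],[-60,-260,0,0,0.4]],
  ],
)

```text
t: 17.1
eef_pos: [527.9, 394.4, 195.3]
tcp_rot: [-3.141, 0.0, -0.121]
ft_force: [0.5, 0.6, -0.2]
opening: 0.7
grip_force: 0.0
```

```bash
python3 - <<'E'
from h import *
im=env.read_camera("top");sd=env.read_camera("side");s=env.state();print(s["t"],s["eef_pos"],s["qvel"].round(3))
a=cv2.resize(im[130:260,150:480],(660,260));b=cv2.resize(sd[150:320,230:450],(440,340));f=np.zeros((340,220,3),np.uint8)
cv2.imwrite("pics/c7.png",np.vstack([a,np.hstack([b,f])]))
hs=cv2.cvtColor(im,cv2.COLOR_BGR2HSV);m=cv2.inRange(hs,(22,130,120),(33,255,255));m[:,:230]=0;m[:,316:]=0;m[:155]=0;m[245:]=0
v,u=np.nonzero(m);p=onz("top",u.mean(),v.mean(),60)-[553.4,123.7,60];print(len(u),np.hypot(*p[:2]),np.degrees(np.arctan2(p[1],p[0])))
E
```

```text
17.2 [527.69648157 390.36761157 195.30214677] [-0.035 -0.022  0.028 -0.002 -0.005 -0.005]
114 60.74330140103094 -96.50421230947994
```

View pics/c7.png

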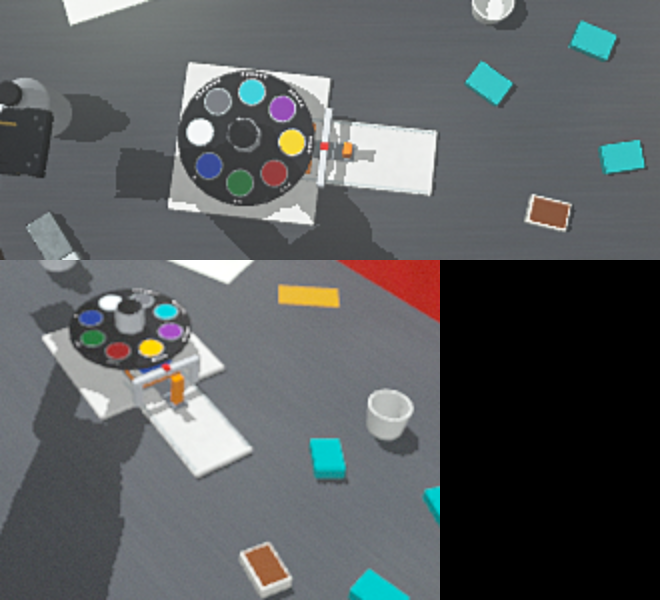

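Amber is at the pointer ((292,142) beside red (324,146), -96.5° against -97.5°). The carriage is home, the bystanders have not moved, and the arm touches nothing.

```bash
python3 -c "
from cell import env
print(env.job_done())"
```

```text
the job is handed in; nothing more can be done
None
```

I handed the job in at about 17 s. The blue sample lies flat, blue face up, in the tray. The carriage is home against its stop, the amber filter is clicked in at the red pointer after four clicks, and the arm is clear of everything.

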